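# Brush out the enamel measures

### The arm

A 7-joint arm with a two-finger parallel gripper is mounted at the origin on the work surface. World frame = base frame: x ahead of the robot, y to its left, z up, the work surface at z = 0. Lengths are in m, angles in rad, forces in N, time in s.
With the tool pointing down it reaches from about 0.4 to 0.85 m from the base axis. Payload 10.4 kg.
Tool frame: the origin (TCP) lies between the finger pads; the fingertips stand r.nose_length ahead of it and the grasp point (between the pads) lies 6 mm ahead of it (r.nose_length is the distance from the TCP to the fingertips, in m); z points along the fingers, x is the direction in which the jaws open and shut, and the axes are right-handed (so a half turn about z gives the same grasp; the last joint's range is limited). The gripper opens to 87 mm and grips with 3 to 60 N. Pads are 19 mm wide; open, the fingers measure 117 mm over their backs; the gripper's body (75 mm by 190 mm) begins 51 mm behind the grasp point.
Start: joints at [-1.3, 0.332, -0.065, 1.46, 0.022, 1.35, -0.088], TCP at [0.181, 0.598, 0.248] pointing down, gripper open.
Joint ranges: [-2.6, 2.6], [-0.5, 2.12], [-1.47, 1.34], [0.16, 2.42], [-1.27, 4.41], [0.06, 2.06], [-2.6, 2.6]. Speed limits (rad/s): [2.22, 2.22, 2.79, 2.79, 3.14, 3.14, 3.14].

### API

Orientations are given as a unit quaternion [x, y, z, w].
In Python, from bench import r gives the robot as it stands. The module is installed in compiled form; this text tells all that it offers.
- The arm moves only by the shell command python3 -m creep 'ROWS' [OPENING] [FORCE]. ROWS is JSON, a list of rows, each an object of numbers: "x", "y", "z": the shift along the world's x, y, z in m; "spin": the turn about the world's z in degrees. In form: [{"x": .., "y": .., "z": .., "spin": ..}, ...]. A call has 1 to 12 rows; each row is the pose to reach, as a shift and turn from the pose commanded when the call began; what a row does not reach only later rows make up. A row lasts 1/8 s, in which the tool goes at most 62.5 mm and 10.7 degrees, less where a joint would pass 70% of its speed; a pose out of reach is approached as far as the arm can. A call with a gripper value outside its range is refused whole. OPENING is the finger opening in m, from 0 to 0.087, set as the call begins (- or left out, the last holds). The fingers move at their own pace and stop on an object; FORCE is the grip in N (left out, the last holds). Time passes only in rows, so rows that repeat a pose let the fingers close. It gives the time, the measured TCP pose, the force and the opening at its end, in the units of the state.
- r.read_state(): the state, without advancing time (a new reading comes with each control period).
- r.camera(name): name is "scene" or "top" or "wrist"; returns a dict with "pixels" (400x640x3 uint8, blue, green, red), "z_map" (400x640 float32, m along the optical axis (not along the pixel's ray), 0 where there is no reading), "K" (3x3 intrinsics, pixels), "k1" (the pictures are not rectified: a ray, as slopes to the right and down, at radius r is drawn at 1 + k1 r^2 times it, then the intrinsics apply), "R" (3x3) and "t" (3): a world point X has camera coordinates R X + t. Camera axes: x right, y down, z forward; pixel columns grow to the right and rows downward; lengths in m; the calibration is good to about 2 mm. A picture is of the moment at which its call begins.
- r.close_job(): hands the job in, once; it reports no verdict.
The state is a dict: "time": time; "joint_positions": joint angles; "joint_vel": joint speeds; "joint_torque": joint torques, N m; "ee_pos": TCP position; "eef_rot": TCP orientation; "ft_force": force on the tool from outside, world axes, zero at the start; "torque": the same for the moment, N m; "width": finger opening in m.
Only numpy, scipy, OpenCV 4.12 (cv2) and the standard library are available. Lean on these libraries where they do the work, as an engineer would, in place of code of your own. Each camera call takes 0.05 s, during which the arm holds its last target. There are 200 camera calls.

### The job

Stand each of the white enamel measures on the shelf (there may be two or three) in a hole of the cedar wash block, then take the long brush from the galvanized funnel and brush out each measure where it stands in the block, working from the shortest to the tallest: in each one push the brush right to the bottom, draw it up to the mouth, and push it right to the bottom again. Put the brush back in the funnel, head down and fully home, and set all the measures upright on the draining board, leaving the mug, key, comb and matchbox holder where they are.

Things in the scene. Friction and masses are not known exactly. Their poses are not given: they have to be found in the camera images.
- cup_short: The shortest of up to three loose white enamel measures: a narrow straight-sided open-topped beaker without handle, outside diameter 50 mm, inside diameter 45 mm, height 70 mm, inner floor 10 mm above its underside, about 200 g with most of it in the weighted base. Origin: centre of the underside; z points to the mouth. It starts upright on the shelf, empty. May be absent.
- cup_mid: The middle height of up to three loose white enamel measures: a narrow straight-sided open-topped beaker without handle, outside diameter 50 mm, inside diameter 45 mm, height 90 mm, inner floor 10 mm above its underside, about 200 g with most of it in the weighted base. Origin: centre of the underside; z points to the mouth. It starts upright on the shelf, empty. May be absent.
- cup_tall: The tallest of up to three loose white enamel measures: a narrow straight-sided open-topped beaker without handle, outside diameter 50 mm, inside diameter 45 mm, height 110 mm, inner floor 10 mm above its underside, about 200 g with most of it in the weighted base. Origin: centre of the underside; z points to the mouth. It starts upright on the shelf, empty. May be absent.
- block: Fixed cedar wash block lying on the shelf, 90 mm (x) by 290 mm (y) by 30 mm high, with a row of three equal round blind holes along its y axis, centres 95 mm apart, each 56 mm wide and 20 mm deep (floor 10 mm above the shelf), rims chamfered 3 mm. Origin: centre of the underside.
- block_hole0 (a point): Centre of the mouth of a hole of the wash block, at the block's top face (30 mm above the shelf), block y = -95 mm. z up.
- block_hole1 (a point): Centre of the mouth of a hole of the wash block, at the block's top face (30 mm above the shelf), block y = 0 mm. z up.
- block_hole2 (a point): Centre of the mouth of a hole of the wash block, at the block's top face (30 mm above the shelf), block y = 95 mm. z up.
- board: Fixed flat galvanized draining board without a rim, lying on the shelf: 150 mm (x) by 300 mm (y), 6 mm thick, with thin dark drain slots flush in its top; room for three measures side by side along y. Origin: centre of the underside.
- funnel: Fixed galvanized funnel, upright on a cedar foot 60 by 60 mm: a cone 90 mm across at the mouth (100 mm above the shelf) narrowing to a straight neck of 26 mm bore that runs from 66 mm down to a floor 6 mm above the shelf. Home of the brush. Origin: on the shelf under the funnel's axis.
- funnel_floor (a point): Centre of the floor of the funnel's neck, 6 mm above the shelf; z up.
- funnel_mouth (a point): Centre of the funnel's mouth, 100 mm above the shelf; z up.
- brush: Loose long bottle brush, 225 mm overall, about 70 g, rigid: a bristle head 22 mm in diameter and 62 mm long, a thin wire stem (7 mm) and a round wooden handle 18 mm in diameter from 140 to 225 mm above the tip. It starts standing head down in the funnel's neck, handle up, leaning up to 5 degrees. Origin: the tip of the head; z points from tip to handle end.
- brush_tip (a point): The lower tip of the brush head (on the brush's axis).
- brush_grip (a point): Where to grip the brush: on the axis of the handle, 185 mm from the tip, 40 mm below the handle's top end.
- mug: Bystander: chipped blue enamel mug, 80 mm wide and 80 mm high. Origin: centre of the underside.
- key: Bystander: iron barn key lying flat, about 115 mm long. Origin: under the middle of its shank.
- comb: Bystander: horn comb lying flat, 130 mm long. Origin: underside, on the line where its teeth begin.
- matchbox: Bystander: upright tin matchbox holder, 30 by 60 by 70 mm, a box showing 10 mm above it. Origin: centre of the underside.
Mind the look-alikes: they are no part of the job. Leave any blue or orange look-alike of the brush alone. Leave any yellow look-alike of the cup_tall alone.

How it is judged:
By the outcome, as a careful person would: the job done as asked, in the order asked, and still so for the second after the job is handed in, with the robot touching nothing.
Of cup_short, cup_mid, cup_tall only 2 to 3 are there at a start; the rules pass over those that are not, and their reading is None.
At some moment in a run one of cup_short, cup_mid, cup_tall may be knocked a few centimetres aside while the robot is not near it.
It also fails if it takes over 210 s, if anything falls off the work surface, if the arm or the gripper's body presses on something with over 40 N, if the wrist force passes 120 N, or if a joint passes its speed limit or range.

## Working session

There is one attempt and no reset: what is moved stays moved. The work goes in short steps, Python scripts to look and compute and a shell command to move; the robot and the scene stay as the last step left them, time stands still between calls to the robot, and variables do not carry over. Pictures are saved under pics/ and viewed, about 12 in all and at most 16, crops included, and the job is handed in when it is done.

```bash
mkdir -p pics; cat > h.py <<'E'
import numpy as np, cv2
from bench import r
def cam(n,save=None):
    c=r.camera(n); c['n']=n
    if save: cv2.imwrite('pics/'+save,c['pixels'])
    return c
def cloud(c):
    K,k1=c['K'],c['k1']; v,u=np.mgrid[0:400,0:640].astype(float)
    P=np.stack([u.ravel(),v.ravel()],1)
    s=cv2.undistortPoints(P[:,None],K,np.array([k1,0,0,0.]))[:,0]
    z=c['z_map'].ravel(); X=np.c_[s*z[:,None],z]
    W=(X-c['t'])@c['R']; W[z==0]=np.nan
    return W.reshape(400,640,3)
def ray(c,u,v,h):
    s=cv2.undistortPoints(np.array([[[u,v]]],float),c['K'],np.array([c['k1'],0,0,0.]))[0,0]
    d=c['R'].T@np.r_[s,1]; o=-c['R'].T@c['t']
    return o+d*(h-o[2])/d[2]
E
python3 - <<'E'
from h import *
for n in('scene','top'):
    c=cam(n,n+'0.png'); print(n,-c['R'].T@c['t'],c['R'][2],c['k1'])
s=r.read_state();print(s,r.nose_length)
E
```

```text
scene [1.03751849 0.81708784 0.74228937] [-0.4223005  -0.72813621 -0.53988883] -0.002270291856516226
top [ 0.4323437  -0.01716349  1.0371746 ] [ 0.15618257 -0.00512668 -0.9877149 ] -0.01828669023047174
{'time': 0.1, 'joint_positions': array([-1.29959737,  0.33279881, -0.06472544,  1.46083632,  0.02158976,
        1.3498723 , -0.08853167]), 'joint_vel': array([-0.00020757, -0.00085992,  0.00011501, -0.0010235 , -0.00084546,
        0.00058517, -0.00025373]), 'joint_torque': array([ 1.13228543e-03, -6.24542141e+01,  2.41809664e-02, -3.90713596e+01,
       -6.14993158e-02,  3.66204337e-02,  4.01526415e-05]), 'ee_pos': array([0.18089091, 0.59793875, 0.24684972]), 'eef_rot': array([ 8.02988632e-01,  5.95994031e-01, -4.79063736e-04,  3.77474245e-04]), 'ft_force': array([ 0.19047621, -0.16822634,  1.26318748]), 'torque': array([0.01627062, 0.00830212, 0.00051598]), 'width': 0.08684664196870683} 0.025
```

View pics/scene0.png

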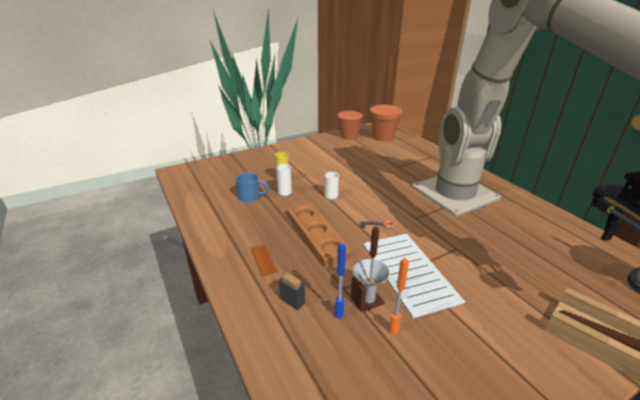

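View pics/top0.png

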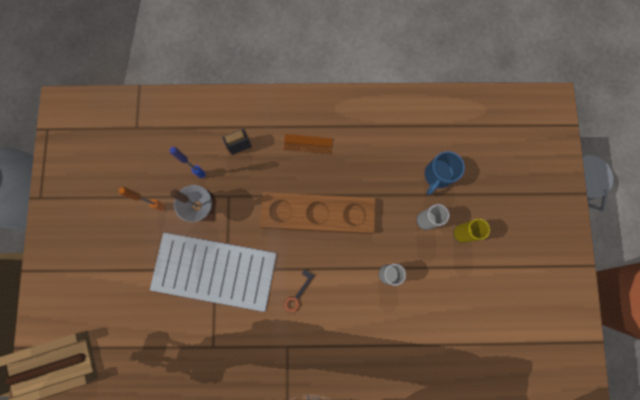

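The top view shows two white measures, at about (433,217) and (393,275). The yellow decoy is at (472,231), the block holes at (282,211), (318,213) and (355,215), the funnel at (193,203), and the board around (214,271). Next I'll measure them.

```bash
cat >> h.py <<'E'
def cups(c,W):
    hsv=cv2.cvtColor(c['pixels'],cv2.COLOR_BGR2HSV)
    m=((hsv[...,1]<60)&(hsv[...,2]>90)&(W[...,2]>.02)&(W[...,2]<.2)&(W[...,0]>.25)&(W[...,0]<.9)&(abs(W[...,1])<.5)).astype(np.uint8)
    n,l,s,ce=cv2.connectedComponentsWithStats(m)
    for i in range(1,n):
        if s[i,4]<40: continue
        p=W[l==i]; top=np.percentile(p[:,2],97); q=p[p[:,2]>top-.006][:,:2].astype(np.float32)
        (x,y),R=cv2.minEnclosingCircle(q)
        print(c['n'],'px',ce[i].round(),'top %.3f'%top,'xy %.4f %.4f R %.4f'%(x,y,R))
E
python3 - <<'E'
from h import *
t=cam('top');W=cloud(t);cups(t,W)
s=cam('scene');S=cloud(s);cups(s,S)
hsv=cv2.cvtColor(t['pixels'],cv2.COLOR_BGR2HSV)
# block: points 0.025-0.035 in window
def box(n,m):
    q=W[m][:,:2].astype(np.float32);b=cv2.minAreaRect(q*1000);print(n,b,len(q))
z=W[...,2];v,u=np.mgrid[0:400,0:640]
win=lambda a,b,c,d:(u>=a)&(u<b)&(v>=c)&(v<d)
box('block',win(250,385,185,240)&(abs(z-.03)<.004))
box('board',win(140,285,225,320)&(z>.003)&(z<.02)&(hsv[...,1]<70)&(hsv[...,2]>60))
print('shelf z',np.nanmedian(z[330:340,300:400]),'holes',[z[b,a] for a,b in((282,211),(318,213),(355,215))])
print('board z',np.nanmedian(z[268:275,200:230]))
m=win(165,222,180,230)&(abs(z-.098)<.006)
q=W[m];print('funnel rim',cv2.minEnclosingCircle(q[:,:2].astype(np.float32)),len(q))
# white region only board contour by rays
# brush handle in top and scene
m=win(150,225,170,230)&(z>.12); print('handle top',m.sum())
for h in np.arange(.12,.25,.02):
    k=m&(abs(z-h)<.01)
    if k.any(): print(h.round(2),W[k].mean(0),k.sum())
vs=win(350,400,215,290)
k=(S[...,2]>.12)&(abs(S[...,0]-q[:,0].mean())<.08)&(abs(S[...,1]-q[:,1].mean())<.08)
for h in np.arange(.12,.25,.02):
    kk=k&(abs(S[...,2]-h)<.01)
    if kk.any(): print('S',h.round(2),S[kk].mean(0),kk.sum())
a=cv2.resize(t['pixels'][150:320,140:510],None,fx=2.1,fy=2.1,interpolation=cv2.INTER_CUBIC)
cv2.imwrite('pics/c1.png',a)
E
```

```text
top px [197. 201.] top 0.101 xy 0.5937 0.2763 R 0.0448
top px [433. 216.] top 0.111 xy 0.5591 -0.3079 R 0.0253
top px [392. 274.] top 0.091 xy 0.4205 -0.2033 R 0.0249
scene px [283. 178.] top 0.111 xy 0.5611 -0.3068 R 0.0288
scene px [331. 183.] top 0.091 xy 0.4218 -0.2030 R 0.0264
scene px [371. 274.] top 0.132 xy 0.5933 0.2808 R 0.0059
scene px [340. 287.] top 0.135 xy 0.6884 0.2870 R 0.0023
scene px [398. 302.] top 0.143 xy 0.6048 0.3898 R 0.0039
block ((578.8395385742188, -22.826690673828125), (290.3877868652344, 90.67996215820312), 86.33876037597656) 2697
board ((431.6787414550781, 247.08151245117188), (303.7241516113281, 152.32632446289062), 79.37501525878906) 6180
shelf z -0.0005145286193687671 holes [np.float64(0.01229727805719822), np.float64(0.012071809277358571), np.float64(0.007586934004150008)]
board z 0.005713681372495339
funnel rim ((0.5937345623970032, 0.2763071060180664), 0.04479008540511131) 322
handle top 158
0.12 [0.59177568 0.2734867  0.12554634] 4
0.14 [0.59270591 0.27202253 0.13773643] 5
0.16 [0.59132818 0.26944135 0.16232903] 19
0.18 [0.59040845 0.2697493  0.17992045] 28
0.2 [0.59020529 0.27010976 0.20023831] 30
0.22 [0.5921464  0.27230805 0.22349275] 58
0.24 [0.59281223 0.27540112 0.23119012] 14
S 0.12 [0.59479847 0.27835041 0.12451095] 8
S 0.14 [0.59468529 0.27976164 0.13954106] 19
S 0.16 [0.59717612 0.28165812 0.16184893] 44
S 0.18 [0.59715672 0.28217557 0.18085004] 47
S 0.2 [0.59741215 0.28173633 0.19964109] 55
S 0.22 [0.59679849 0.28162445 0.22031002] 60
S 0.24 [0.59422699 0.27817959 0.23230029] 23
```

View pics/c1.png

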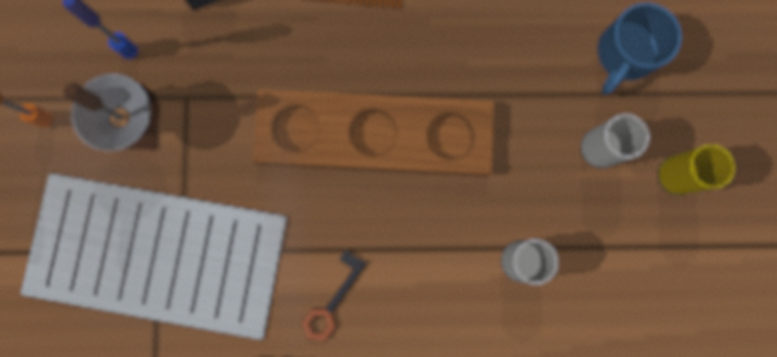

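```bash
python3 - <<'E'
from h import *
for n in('top','scene'):
    t=cam(n);W=cloud(t);z=W[...,2]
    hsv=cv2.cvtColor(t['pixels'],cv2.COLOR_BGR2HSV)
    for nm,lo,hi in(('yellow',22,38),('blue',100,130),('orange',5,18)):
        m=((hsv[...,0]>=lo)&(hsv[...,0]<=hi)&(hsv[...,1]>120)&(z>.035)&(z<.3)).astype(np.uint8)
        k,l,s,ce=cv2.connectedComponentsWithStats(m)
        for i in range(1,k):
            if s[i,4]<25: continue
            p=W[l==i];T=np.percentile(p[:,2],98);q=p[p[:,2]>T-.012];print(n,nm,ce[i].round(),'top %.3f'%T,q.mean(0).round(3),'range',p.min(0).round(3),p.max(0).round(3))
E
```

```text
top yellow [474. 230.] top 0.110 [ 0.523 -0.403  0.106] range [ 0.499 -0.428  0.035] [ 0.547 -0.377  0.113]
top blue [444. 171.] top 0.080 [ 0.668 -0.342  0.075] range [ 0.624 -0.388  0.035] [ 0.722 -0.306  0.084]
top blue [197. 171.] top 0.064 [0.685 0.282 0.058] range [0.677 0.272 0.035] [0.696 0.293 0.076]
top orange [129. 193.] top 0.226 [0.6   0.385 0.221] range [0.593 0.377 0.145] [0.61  0.395 0.227]
top orange [155. 204.] top 0.076 [0.603 0.385 0.075] range [0.59  0.376 0.035] [0.611 0.399 0.081]
top orange [ 33. 373.] top 0.052 [0.188 0.678 0.046] range [0.168 0.582 0.035] [0.221 0.724 0.055]
scene yellow [281. 158.] top 0.113 [ 0.526 -0.4    0.108] range [ 0.5   -0.429  0.076] [ 0.55  -0.375  0.116]
scene blue [247. 184.] top 0.082 [ 0.689 -0.333  0.077] range [ 0.648 -0.391  0.035] [ 0.722 -0.306  0.086]
scene blue [341. 259.] top 0.227 [0.69  0.29  0.222] range [0.68  0.282 0.143] [0.697 0.296 0.228]
scene blue [339. 304.] top 0.061 [0.69  0.291 0.058] range [0.677 0.279 0.035] [0.698 0.297 0.062]
scene orange [387.  70.] top 0.295 [-0.465 -1.073  0.292] range [-0.835 -1.739  0.035] [-0.358 -0.792  0.3  ]
scene orange [384. 119.] top 0.146 [-0.071 -0.54   0.143] range [-0.153 -0.627  0.035] [ 0.002 -0.471  0.148]
scene orange [349. 121.] top 0.116 [ 0.066 -0.632  0.113] range [ 0.002 -0.705  0.035] [ 0.119 -0.578  0.117]
scene orange [374. 239.] top 0.234 [0.595 0.279 0.229] range [0.586 0.272 0.151] [0.604 0.287 0.236]
scene orange [402. 274.] top 0.227 [0.604 0.392 0.222] range [0.594 0.385 0.144] [0.611 0.398 0.229]
scene orange [358. 289.] top 0.078 [0.63  0.279 0.074] range [0.623 0.248 0.036] [0.636 0.302 0.079]
scene orange [395. 319.] top 0.062 [0.603 0.391 0.058] range [0.59  0.377 0.036] [0.612 0.4   0.063]
scene orange [611. 333.] top 0.051 [0.196 0.665 0.044] range [0.179 0.569 0.035] [0.227 0.708 0.053]
```

```bash
python3 -m creep '[{"x":0.27,"y":-0.35,"z":0.05,"spin":-133},{"x":0.27,"y":-0.35,"z":0.05,"spin":-133},{"x":0.27,"y":-0.35,"z":0.05,"spin":-133},{"x":0.27,"y":-0.35,"z":0.05,"spin":-133},{"x":0.27,"y":-0.35,"z":0.05,"spin":-133},{"x":0.27,"y":-0.35,"z":0.05,"spin":-133},{"x":0.27,"y":-0.35,"z":0.05,"spin":-133},{"x":0.27,"y":-0.35,"z":0.05,"spin":-133},{"x":0.24,"y":-0.8,"z":0,"spin":-133},{"x":0.24,"y":-0.8,"z":0,"spin":-133},{"x":0.24,"y":-0.8,"z":0,"spin":-133},{"x":0.24,"y":-0.8,"z":0,"spin":-133}]' 0.087 15; python3 -c "
from bench import r;s=r.read_state();print(s['joint_positions'],s['eef_rot'])"
```

```text
time: 1.8
ee_pos: [0.434, -0.0016, 0.27]
eef_rot: [0.883, -0.47, 0.0, -0.0]
ft_force: [0.6, -1.0, 0.2]
width: 0.0874
[-0.68380054 -0.16064526  0.53082962  1.92053288  0.08236009  1.35969049
 -1.15481007] [ 8.82573241e-01 -4.70174644e-01  1.98936745e-04 -4.88183331e-04]
```

```bash
python3 -m creep '[{"x":-0.013,"y":-0.2016,"z":-0.1},{"x":-0.013,"y":-0.2016,"z":-0.1},{"x":-0.013,"y":-0.2016,"z":-0.1},{"x":-0.013,"y":-0.2016,"z":-0.1},{"x":-0.013,"y":-0.2016,"z":-0.1},{"x":-0.013,"y":-0.2016,"z":-0.1},{"x":-0.013,"y":-0.2016,"z":-0.1}]'; python3 - <<'E'
from h import *
c=cam('top');cups(c,cloud(c));c=cam('scene');cups(c,cloud(c));c=cam('wrist','w1.png')
W=cloud(c);z=W[...,2];v,u=np.mgrid[:400,:640]
m=(abs(z-.09)<.004);q=W[m];q=q[np.hypot(q[:,0]-.421,q[:,1]+.203)<.05];print(len(q));
if len(q):print(cv2.minEnclosingCircle(q[:,:2].astype(np.float32)))
print(r.read_state()['ee_pos'])
E
```

```text
top px [197. 201.] top 0.101 xy 0.5940 0.2758 R 0.0447
top px [433. 215.] top 0.111 xy 0.5595 -0.3081 R 0.0256
top px [393. 275.] top 0.092 xy 0.4205 -0.2030 R 0.0250
scene px [283. 178.] top 0.112 xy 0.5566 -0.3056 R 0.0285
scene px [331. 183.] top 0.091 xy 0.4193 -0.2035 R 0.0271
scene px [371. 274.] top 0.130 xy 0.5930 0.2812 R 0.0055
scene px [340. 287.] top 0.137 xy 0.6888 0.2876 R 0.0030
scene px [398. 302.] top 0.141 xy 0.6044 0.3894 R 0.0039
0
[ 0.43406862 -0.00267302  0.27010676]invalid input at $[0]: expected keys x, y, z, spin
```

View pics/w1.png

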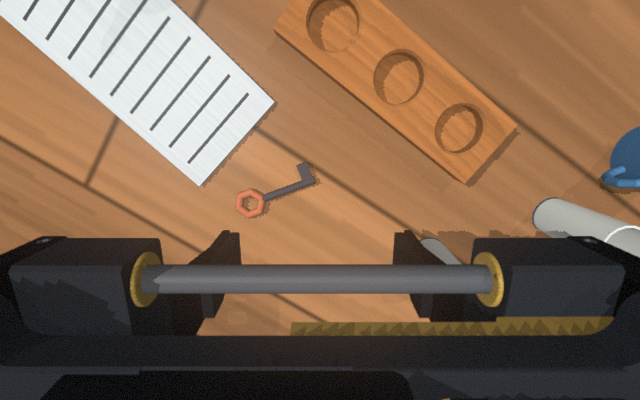

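The move was refused because every row needs all four keys. The wrist view shows the jaws, with the block holes at about (333,25), (400,77) and (460,128).

```bash
python3 -m creep '[{"x":-0.013,"y":-0.2005,"z":-0.1,"spin":0},{"x":-0.013,"y":-0.2005,"z":-0.1,"spin":0},{"x":-0.013,"y":-0.2005,"z":-0.1,"spin":0},{"x":-0.013,"y":-0.2005,"z":-0.1,"spin":0},{"x":-0.013,"y":-0.2005,"z":-0.1,"spin":0},{"x":-0.013,"y":-0.2005,"z":-0.1,"spin":0},{"x":-0.013,"y":-0.2005,"z":-0.1,"spin":0}]'; python3 - <<'E'
from h import *
c=cam('wrist','w2.png')
W=cloud(c);z=W[...,2]
q=W[(abs(z-.03)<.004)&(W[...,0]>.45)&(abs(W[...,1]+.02)<.2)]
print(len(q),cv2.minAreaRect(q[:,:2].astype(np.float32)*1000))
print(r.read_state()['ee_pos'])
E
```

```text
time: 2.82
ee_pos: [0.4222, -0.1988, 0.1704]
eef_rot: [0.885, -0.466, 0.0, -0.0]
ft_force: [-0.9, -0.0, -0.4]
width: 0.087
4419 ((562.7362060546875, -121.5142593383789), (92.06121826171875, 70.66511535644531), 86.40015411376953)
[ 0.4221198  -0.19904871  0.17041824]
```

View pics/w2.png

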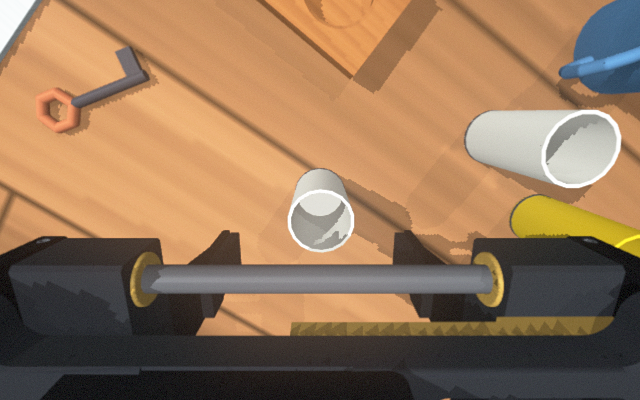

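The short view from the wrist shows the mid cup's mouth at (320,220), centred between the jaws. Descend, grip and lift.

```bash
python3 -m creep '[{"x":-0.0015,"y":-0.0045,"z":-0.03,"spin":0},{"x":-0.0015,"y":-0.0045,"z":-0.06,"spin":0},{"x":-0.0015,"y":-0.0045,"z":-0.09,"spin":0},{"x":-0.0015,"y":-0.0045,"z":-0.105,"spin":0},{"x":-0.0015,"y":-0.0045,"z":-0.105,"spin":0}]' && python3 -m creep '[{"x":0,"y":0,"z":0,"spin":0},{"x":0,"y":0,"z":0,"spin":0},{"x":0,"y":0,"z":0,"spin":0},{"x":0,"y":0,"z":0,"spin":0},{"x":0,"y":0,"z":0,"spin":0},{"x":0,"y":0,"z":0,"spin":0}]' 0.04 20 && python3 -m creep '[{"x":0,"y":0,"z":0.04,"spin":0},{"x":0,"y":0,"z":0.08,"spin":0},{"x":0,"y":0,"z":0.12,"spin":0},{"x":0,"y":0,"z":0.12,"spin":0}]'
```

```text
time: 3.5
ee_pos: [0.4197, -0.2044, 0.0648]
eef_rot: [0.884, -0.467, -0.001, 0.0]
ft_force: [0.2, 0.2, 0.8]
width: 0.0871
time: 4.25
ee_pos: [0.42, -0.2047, 0.0651]
eef_rot: [0.884, -0.468, 0.0, -0.0]
ft_force: [0.0, 0.7, 3.1]
width: 0.0501
time: 4.75
ee_pos: [0.4212, -0.2051, 0.1871]
eef_rot: [0.884, -0.468, 0.002, -0.001]
ft_force: [-0.6, 0.0, -2.6]
width: 0.05
```

```bash
python3 -m creep '[{"x":0.164,"y":0.277,"z":0,"spin":0},{"x":0.164,"y":0.277,"z":0,"spin":0},{"x":0.164,"y":0.277,"z":0,"spin":0},{"x":0.164,"y":0.277,"z":0,"spin":0},{"x":0.164,"y":0.277,"z":0,"spin":0},{"x":0.164,"y":0.277,"z":0,"spin":0},{"x":0.164,"y":0.277,"z":0,"spin":0},{"x":0.164,"y":0.277,"z":0,"spin":0},{"x":0.164,"y":0.277,"z":-0.07,"spin":0},{"x":0.164,"y":0.277,"z":-0.07,"spin":0},{"x":0.164,"y":0.277,"z":-0.07,"spin":0}]'; python3 - <<'E'
from h import *
c=cam('wrist','w3.png');print(r.read_state()['ee_pos'])
c=cam('top');W=cloud(c);cups(c,W);c=cam('scene');cups(c,cloud(c))
E
```

```text
time: 6.12
ee_pos: [0.5841, 0.0713, 0.116]
eef_rot: [0.884, -0.468, 0.0, 0.0]
ft_force: [0.5, 0.5, -2.0]
width: 0.0507
[0.58479712 0.07164469 0.11688936]
top px [196. 202.] top 0.101 xy 0.5939 0.2758 R 0.0452
top px [437. 214.] top 0.112 xy 0.5591 -0.3082 R 0.0251
scene px [284. 178.] top 0.111 xy 0.5593 -0.3083 R 0.0274
scene px [330. 226.] top 0.181 xy 0.6111 0.0932 R 0.0293
scene px [371. 274.] top 0.130 xy 0.5932 0.2816 R 0.0055
scene px [340. 287.] top 0.137 xy 0.6893 0.2881 R 0.0028
scene px [398. 302.] top 0.144 xy 0.6074 0.3890 R 0.0015
```

View pics/w3.png

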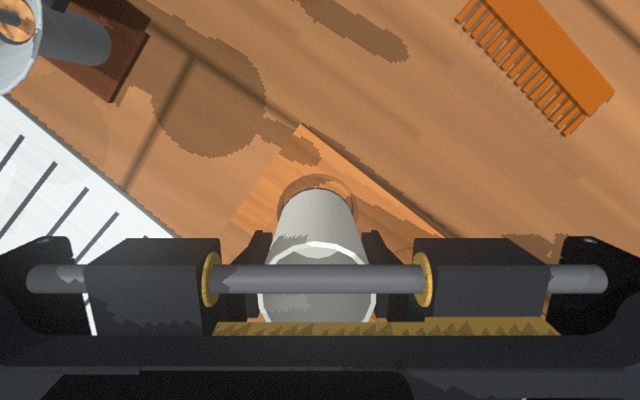

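The cup at about (317,250) lies over its hole, whose rim shows around (317,190). Lower it gently.

```bash
python3 -m creep '[{"x":0,"y":0.0004,"z":-0.015,"spin":0},{"x":0,"y":0.0004,"z":-0.025,"spin":0},{"x":0,"y":0.0004,"z":-0.035,"spin":0},{"x":0,"y":0.0004,"z":-0.04,"spin":0},{"x":0,"y":0.0004,"z":-0.04,"spin":0}]'
```

```text
time: 6.9
ee_pos: [0.5841, 0.0727, 0.0749]
eef_rot: [0.884, -0.468, 0.0, 0.0]
ft_force: [0.6, 0.2, -3.1]
width: 0.0504
```

```bash
python3 -m creep '[{"x":0,"y":0,"z":0,"spin":0},{"x":0,"y":0,"z":0,"spin":0},{"x":0,"y":0,"z":0,"spin":0},{"x":0,"y":0,"z":0.03,"spin":0},{"x":0,"y":0,"z":0.07,"spin":0},{"x":0,"y":0,"z":0.11,"spin":0},{"x":0,"y":0,"z":0.11,"spin":0}]' 0.075 && python3 -m creep '[{"x":-0.024,"y":-0.38,"z":0,"spin":0},{"x":-0.024,"y":-0.38,"z":0,"spin":0},{"x":-0.024,"y":-0.38,"z":0,"spin":0},{"x":-0.024,"y":-0.38,"z":0,"spin":0},{"x":-0.024,"y":-0.38,"z":0,"spin":0},{"x":-0.024,"y":-0.38,"z":0,"spin":0},{"x":-0.024,"y":-0.38,"z":0,"spin":0},{"x":-0.024,"y":-0.38,"z":0,"spin":0},{"x":-0.024,"y":-0.38,"z":0,"spin":0}]'; python3 - <<'E'
from h import *
c=cam('wrist','w4.png');print(r.read_state()['ee_pos'])
c=cam('top');W=cloud(c);cups(c,W);c=cam('scene');cups(c,cloud(c))
E
```

```text
time: 7.78
ee_pos: [0.5857, 0.0728, 0.1882]
eef_rot: [0.884, -0.468, 0.002, -0.002]
ft_force: [0.4, -0.5, -0.3]
width: 0.0753
time: 8.9
ee_pos: [0.5607, -0.3052, 0.1845]
eef_rot: [0.885, -0.466, -0.0, -0.0]
ft_force: [1.0, 0.7, -0.1]
width: 0.0751
[ 0.56073821 -0.30520269  0.18466354]
top px [197. 201.] top 0.101 xy 0.5935 0.2764 R 0.0448
top px [278. 207.] top 0.101 xy 0.5841 0.0732 R 0.0246
scene px [283. 178.] top 0.112 xy 0.5616 -0.3072 R 0.0272
scene px [331. 236.] top 0.103 xy 0.5839 0.0736 R 0.0272
scene px [371. 274.] top 0.132 xy 0.5950 0.2806 R 0.0050
scene px [340. 287.] top 0.136 xy 0.6891 0.2878 R 0.0025
scene px [398. 302.] top 0.143 xy 0.6061 0.3880 R 0.0023
```

View pics/w4.png

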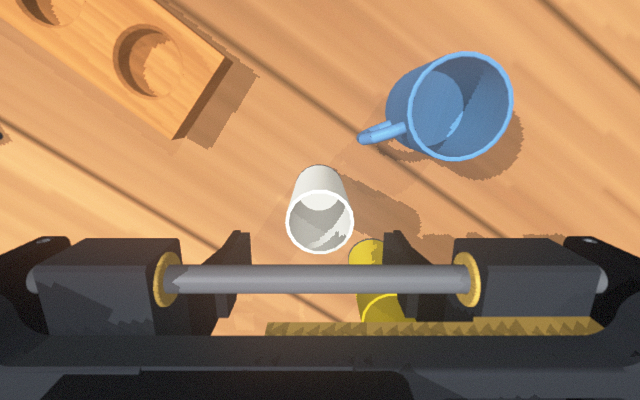

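The tall cup's mouth is at (320,221), centred; the yellow cup at (375,255) is clear of the right finger, and the mug is clear. The mid cup sits in its hole (top at 0.101).

```bash
python3 -m creep '[{"x":0,"y":-0.0027,"z":-0.03,"spin":0},{"x":0,"y":-0.0027,"z":-0.06,"spin":0},{"x":0,"y":-0.0027,"z":-0.09,"spin":0},{"x":0,"y":-0.0027,"z":-0.1035,"spin":0},{"x":0,"y":-0.0027,"z":-0.1035,"spin":0}]' && python3 -m creep '[{"x":0,"y":0,"z":0,"spin":0},{"x":0,"y":0,"z":0,"spin":0},{"x":0,"y":0,"z":0,"spin":0},{"x":0,"y":0,"z":0,"spin":0},{"x":0,"y":0,"z":0.0,"spin":0},{"x":0,"y":0,"z":0.04,"spin":0},{"x":0,"y":0,"z":0.08,"spin":0},{"x":0,"y":0,"z":0.12,"spin":0},{"x":0,"y":0,"z":0.12,"spin":0}]' 0.04 20 
```

```text
time: 9.68
ee_pos: [0.5599, -0.3094, 0.0812]
eef_rot: [0.884, -0.467, -0.0, 0.0]
ft_force: [0.4, -0.1, 0.3]
width: 0.0749
time: 10.8
ee_pos: [0.561, -0.311, 0.2044]
eef_rot: [0.884, -0.468, 0.002, -0.0]
ft_force: [-0.0, 0.2, -2.1]
width: 0.0496
```

```bash
python3 -m creep '[{"x":0.012,"y":0.193,"z":0,"spin":0},{"x":0.012,"y":0.193,"z":0,"spin":0},{"x":0.012,"y":0.193,"z":0,"spin":0},{"x":0.012,"y":0.193,"z":0,"spin":0},{"x":0.012,"y":0.193,"z":-0.07,"spin":0},{"x":0.012,"y":0.193,"z":-0.07,"spin":0},{"x":0.012,"y":0.193,"z":-0.07,"spin":0},{"x":0.012,"y":0.193,"z":-0.07,"spin":0}]'; python3 - <<'E'
from h import *
c=cam('wrist','w5.png');print(r.read_state()['ee_pos'])
E
```

```text
time: 11.8
ee_pos: [0.5729, -0.1178, 0.1333]
eef_rot: [0.884, -0.468, 0.001, -0.0]
ft_force: [0.1, 0.3, -0.9]
width: 0.0497
[ 0.57289642 -0.11763364  0.13326664]
```

View pics/w5.png

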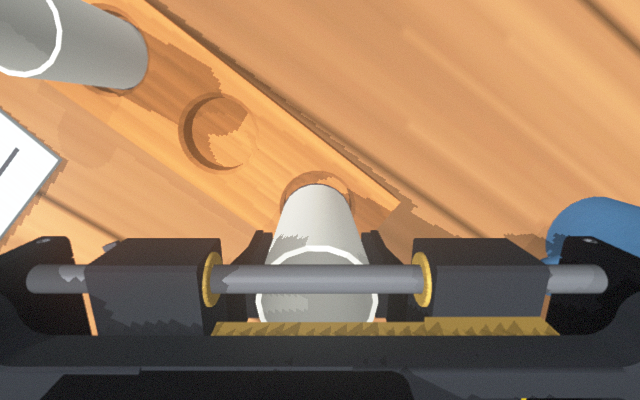

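The tall cup sits over its hole, with the rim around (317,190). Lower it 42 mm, release and rise.

```bash
python3 -m creep '[{"x":0,"y":0,"z":-0.015,"spin":0},{"x":0,"y":0,"z":-0.028,"spin":0},{"x":0,"y":0,"z":-0.036,"spin":0},{"x":0,"y":0,"z":-0.042,"spin":0},{"x":0,"y":0,"z":-0.042,"spin":0}]' && python3 -m creep '[{"x":0,"y":0,"z":0,"spin":0},{"x":0,"y":0,"z":0,"spin":0},{"x":0,"y":0,"z":0,"spin":0},{"x":0,"y":0,"z":0.05,"spin":0},{"x":0,"y":0,"z":0.1,"spin":0},{"x":0,"y":0,"z":0.15,"spin":0},{"x":0,"y":0,"z":0.2,"spin":0},{"x":0,"y":0,"z":0.2,"spin":0}]' 0.07 && python3 -m creep '[{"x":0.021,"y":0.393,"z":0,"spin":0},{"x":0.021,"y":0.393,"z":0,"spin":0},{"x":0.021,"y":0.393,"z":0,"spin":0},{"x":0.021,"y":0.393,"z":0,"spin":0},{"x":0.021,"y":0.393,"z":0,"spin":0},{"x":0.021,"y":0.393,"z":0,"spin":0},{"x":0.021,"y":0.393,"z":0,"spin":0},{"x":0.021,"y":0.393,"z":0,"spin":0},{"x":0.021,"y":0.393,"z":0,"spin":0}]' 0.05; python3 - <<'E'
from h import *
c=cam('wrist','w6.png');print(r.read_state()['ee_pos'])
c=cam('top');W=cloud(c);cups(c,W);c=cam('scene');S=cloud(c);cups(c,S)
k=(S[...,2]>.12)&(abs(S[...,0]-.594)<.04)&(abs(S[...,1]-.276)<.04)
for h in np.arange(.12,.25,.02):
    kk=k&(abs(S[...,2]-h)<.01)
    if kk.any(): print('S',h.round(2),S[kk].mean(0),kk.sum())
E
```

```text
time: 12.48
ee_pos: [0.5721, -0.1166, 0.09]
eef_rot: [0.884, -0.467, -0.0, -0.0]
ft_force: [-3.9, 2.8, 8.9]
width: 0.0497
time: 13.48
ee_pos: [0.5734, -0.1177, 0.2933]
eef_rot: [0.884, -0.468, 0.003, -0.001]
ft_force: [-1.0, -0.2, -0.1]
width: 0.0703
time: 14.6
ee_pos: [0.5935, 0.2734, 0.2894]
eef_rot: [0.883, -0.469, 0.0, 0.0]
ft_force: [-0.2, -0.8, 0.4]
width: 0.0501
[0.59351142 0.2733722  0.28967225]
top px [196. 202.] top 0.101 xy 0.5936 0.2764 R 0.0447
top px [278. 208.] top 0.100 xy 0.5838 0.0729 R 0.0244
top px [356. 211.] top 0.121 xy 0.5709 -0.1159 R 0.0249
scene px [305. 201.] top 0.122 xy 0.5713 -0.1181 R 0.0280
scene px [331. 236.] top 0.102 xy 0.5842 0.0734 R 0.0260
scene px [371. 274.] top 0.131 xy 0.5946 0.2819 R 0.0060
scene px [340. 287.] top 0.136 xy 0.6886 0.2872 R 0.0025
scene px [398. 302.] top 0.142 xy 0.6059 0.3894 R 0.0032
S 0.12 [0.59405607 0.27828503 0.12492748] 8
S 0.14 [0.59412031 0.27932114 0.13907277] 17
S 0.16 [0.59733283 0.28151008 0.16161765] 45
S 0.18 [0.59679538 0.28197382 0.18031197] 48
S 0.2 [0.59710959 0.28168488 0.1996701 ] 56
S 0.22 [0.59686177 0.28142054 0.2205723 ] 60
S 0.24 [0.59392546 0.27756312 0.23237036] 21
```

View pics/w6.png

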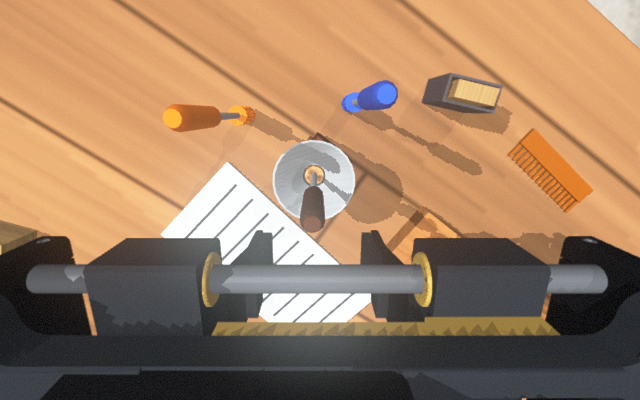

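Both cups are seated (tops at 0.121 and 0.101). The brush handle top at (312,215) is between the jaws and nearly vertical. Grasp it.

```bash
python3 -m creep '[{"x":0,"y":0.0025,"z":-0.02,"spin":0},{"x":0,"y":0.0025,"z":-0.045,"spin":0},{"x":0,"y":0.0025,"z":-0.07,"spin":0},{"x":0,"y":0.0025,"z":-0.092,"spin":0},{"x":0,"y":0.0025,"z":-0.092,"spin":0}]' && python3 -m creep '[{"x":0,"y":0,"z":0,"spin":0},{"x":0,"y":0,"z":0,"spin":0},{"x":0,"y":0,"z":0,"spin":0},{"x":0,"y":0,"z":0,"spin":0},{"x":0,"y":0,"z":0.0,"spin":0}]' 0.005 25 && python3 -m creep '[{"x":0,"y":0,"z":0.04,"spin":0},{"x":0,"y":0,"z":0.08,"spin":0},{"x":0,"y":0,"z":0.12,"spin":0},{"x":0,"y":0,"z":0.16,"spin":0},{"x":0,"y":0,"z":0.16,"spin":0}]'; python3 - <<'E'
from h import *
print(r.read_state()['ee_pos'])
c=cam('scene','s2.png');S=cloud(c);cups(c,S)
k=(S[...,2]>.12)&(abs(S[...,0]-.594)<.04)&(abs(S[...,1]-.276)<.04)
for h in np.arange(.14,.36,.02):
    kk=k&(abs(S[...,2]-h)<.01)
    if kk.any(): print('S',h.round(2),np.median(S[kk],0),kk.sum(),S[kk][:,2].min())
cv2.imwrite('pics/s2c.png',cv2.resize(c['pixels'][150:320,250:450],None,fx=3,fy=3,interpolation=cv2.INTER_CUBIC))
E
```

```text
time: 15.38
ee_pos: [0.5923, 0.2774, 0.1963]
eef_rot: [0.884, -0.468, -0.001, 0.001]
ft_force: [-0.0, 0.1, -0.1]
width: 0.05
time: 16.0
ee_pos: [0.5931, 0.2785, 0.1978]
eef_rot: [0.884, -0.468, 0.0, -0.0]
ft_force: [0.1, 0.1, 0.9]
width: 0.0172
time: 16.62
ee_pos: [0.5939, 0.2785, 0.3608]
eef_rot: [0.884, -0.468, 0.002, -0.002]
ft_force: [0.3, -0.7, -0.7]
width: 0.017
[0.59394884 0.27853377 0.36079993]
scene px [305. 201.] top 0.122 xy 0.5741 -0.1180 R 0.0282
scene px [331. 236.] top 0.102 xy 0.5863 0.0733 R 0.0263
scene px [371. 274.] top 0.103 xy 0.5938 0.2762 R 0.0455
scene px [340. 287.] top 0.137 xy 0.6885 0.2869 R 0.0025
scene px [398. 302.] top 0.142 xy 0.6076 0.3893 R 0.0022
S 0.18 [0.59964864 0.28506853 0.18164567] 49 0.17226699910409288
S 0.2 [0.60006659 0.2860151  0.1994742 ] 64 0.19080831174041057
S 0.22 [0.59823926 0.28399485 0.22261114] 94 0.21043740369933453
S 0.24 [0.5955583  0.28050732 0.23728516] 29 0.23005957201029303
S 0.26 [0.59582831 0.28020621 0.25972134] 25 0.2502105221551166
S 0.28 [0.59530014 0.28085759 0.27985682] 22 0.27088310717789504
S 0.3 [0.59496709 0.28022135 0.29724168] 26 0.2903359517321676
S 0.32 [0.59814266 0.28355735 0.32212968] 54 0.3113105520863395
S 0.34 [0.59931438 0.2841372  0.34279693] 128 0.33054570433899017
```

View pics/s2c.png

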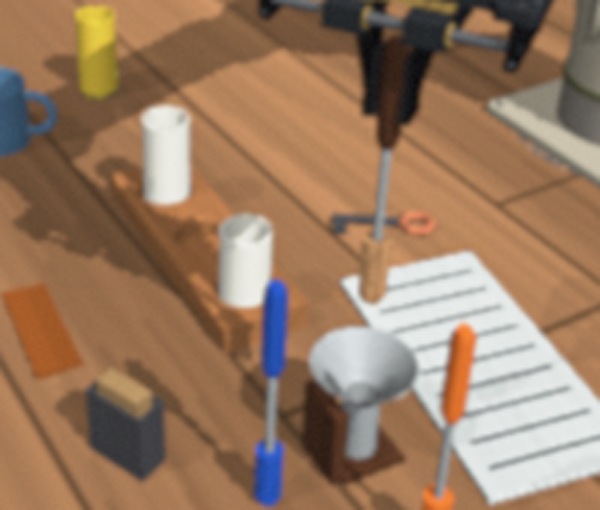

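The brush hangs vertically below the gripper, its head at about (375,270) in the crop, and both cups stand in the block. Go to the mid cup first.

```bash
python3 -m creep '[{"x":-0.010,"y":-0.2055,"z":0,"spin":0},{"x":-0.010,"y":-0.2055,"z":0,"spin":0},{"x":-0.010,"y":-0.2055,"z":0,"spin":0},{"x":-0.010,"y":-0.2055,"z":0,"spin":0},{"x":-0.010,"y":-0.2055,"z":0,"spin":0},{"x":-0.010,"y":-0.2055,"z":-0.03,"spin":0},{"x":-0.010,"y":-0.2055,"z":-0.03,"spin":0}]'; python3 - <<'E'
from h import *
print(r.read_state()['ee_pos'])
c=cam('scene','s3.png');S=cloud(c);cups(c,S);c=cam('top');cups(c,cloud(c))
k=(S[...,2]>.11)&(abs(S[...,0]-.584)<.04)&(abs(S[...,1]-.073)<.04)
for h in np.arange(.12,.3,.02):
    kk=k&(abs(S[...,2]-h)<.01)
    if kk.any(): print('S',h.round(2),np.median(S[kk],0),kk.sum(),S[kk][:,2].min())
E
```

```text
time: 17.55
ee_pos: [0.5819, 0.0757, 0.325]
eef_rot: [0.885, -0.466, -0.002, 0.001]
ft_force: [0.1, 0.4, 0.4]
width: 0.017
[0.58188516 0.07567488 0.32502439]
scene px [305. 201.] top 0.121 xy 0.5721 -0.1154 R 0.0260
scene px [331. 236.] top 0.102 xy 0.5848 0.0725 R 0.0264
scene px [371. 274.] top 0.102 xy 0.5927 0.2749 R 0.0460
scene px [340. 287.] top 0.137 xy 0.6890 0.2877 R 0.0027
scene px [398. 302.] top 0.142 xy 0.6057 0.3876 R 0.0020
top px [281. 208.] top 0.102 xy 0.5839 0.0709 R 0.0246
top px [355. 212.] top 0.121 xy 0.5714 -0.1155 R 0.0249
S 0.14 [0.5852513  0.08212118 0.14355452] 23 0.13685279963676975
S 0.16 [0.58489503 0.08225346 0.1587755 ] 47 0.1503822718049904
S 0.18 [0.58491251 0.08228573 0.17940032] 50 0.17026880974458042
S 0.2 [0.58194605 0.07760402 0.19364062] 41 0.1910896187158235
S 0.22 [0.58250632 0.07711733 0.21894849] 13 0.21035204876404098
S 0.24 [0.58251268 0.07753808 0.23909584] 12 0.2322180688519614
S 0.26 [0.58211694 0.07711336 0.25907566] 20 0.250387666600048
S 0.28 [0.5837165  0.08071022 0.28282108] 30 0.27078860596972876
```

```bash
python3 -m creep '[{"x":0.0015,"y":-0.0025,"z":0,"spin":0},{"x":0.0015,"y":-0.0025,"z":-0.03,"spin":0},{"x":0.0015,"y":-0.0025,"z":-0.06,"spin":0},{"x":0.0015,"y":-0.0025,"z":-0.09,"spin":0},{"x":0.0015,"y":-0.0025,"z":-0.105,"spin":0},{"x":0.0015,"y":-0.0025,"z":-0.105,"spin":0},{"x":0.0015,"y":-0.0025,"z":-0.105,"spin":0}]' && python3 -m creep '[{"x":0,"y":0,"z":-0.003,"spin":0},{"x":0,"y":0,"z":-0.006,"spin":0},{"x":0,"y":0,"z":-0.006,"spin":0}]'
```

```text
time: 18.52
ee_pos: [0.5852, 0.0705, 0.2239]
eef_rot: [0.884, -0.468, 0.001, -0.001]
ft_force: [0.3, 0.3, 0.0]
width: 0.0175
time: 18.9
ee_pos: [0.5844, 0.0705, 0.2164]
eef_rot: [0.884, -0.468, -0.0, 0.0]
ft_force: [-0.6, 0.3, 0.1]
width: 0.0175
```

```bash
python3 -m creep '[{"x":0,"y":0.001,"z":-0.003,"spin":0},{"x":0,"y":0.001,"z":-0.005,"spin":0},{"x":0,"y":0.001,"z":-0.007,"spin":0},{"x":0,"y":0.001,"z":-0.007,"spin":0}]'
```

```text
time: 19.4
ee_pos: [0.5855, 0.0716, 0.2116]
eef_rot: [0.884, -0.468, 0.001, -0.001]
ft_force: [-2.8, 0.2, 14.4]
width: 0.0176
```

```bash
python3 -m creep '[{"x":0,"y":0,"z":0.03,"spin":0},{"x":0,"y":0,"z":0.06,"spin":0},{"x":0,"y":0,"z":0.079,"spin":0},{"x":0,"y":0,"z":0.079,"spin":0},{"x":0,"y":0,"z":0.079,"spin":0},{"x":0,"y":0,"z":0.079,"spin":0}]' && python3 -m creep '[{"x":0,"y":0,"z":-0.03,"spin":0},{"x":0,"y":0,"z":-0.06,"spin":0},{"x":0,"y":0,"z":-0.072,"spin":0},{"x":0,"y":0,"z":-0.076,"spin":0},{"x":0,"y":0,"z":-0.079,"spin":0},{"x":0,"y":0,"z":-0.080,"spin":0},{"x":0,"y":0,"z":-0.080,"spin":0}]'
```

```text
time: 20.15
ee_pos: [0.584, 0.0715, 0.2873]
eef_rot: [0.884, -0.468, -0.001, 0.001]
ft_force: [1.1, -0.0, -1.0]
width: 0.0175
time: 21.02
ee_pos: [0.5858, 0.0717, 0.2115]
eef_rot: [0.884, -0.468, 0.001, -0.002]
ft_force: [-2.0, -0.3, 13.6]
width: 0.0174
```

```bash
python3 -m creep '[{"x":0,"y":0,"z":0.05,"spin":0},{"x":0,"y":0,"z":0.1,"spin":0},{"x":0,"y":0,"z":0.14,"spin":0},{"x":0,"y":0,"z":0.14,"spin":0},{"x":-0.0135,"y":-0.188,"z":0.14,"spin":0},{"x":-0.0135,"y":-0.188,"z":0.14,"spin":0},{"x":-0.0135,"y":-0.188,"z":0.14,"spin":0},{"x":-0.0135,"y":-0.188,"z":0.14,"spin":0},{"x":-0.0135,"y":-0.188,"z":0.14,"spin":0},{"x":-0.0135,"y":-0.188,"z":0.14,"spin":0}]'; python3 - <<'E'
from h import *
print(r.read_state()['ee_pos'])
c=cam('scene','s4.png');S=cloud(c);cups(c,S);c=cam('top');cups(c,cloud(c))
k=(S[...,2]>.13)&(abs(S[...,0]-.571)<.04)&(abs(S[...,1]+.117)<.04)
for h in np.arange(.14,.34,.02):
    kk=k&(abs(S[...,2]-h)<.01)
    if kk.any(): print('S',h.round(2),np.median(S[kk],0),kk.sum(),S[kk][:,2].min())
E
```

```text
time: 22.28
ee_pos: [0.5713, -0.1147, 0.3482]
eef_rot: [0.885, -0.466, -0.0, -0.0]
ft_force: [-0.1, 0.9, -1.4]
width: 0.0175
[ 0.57130945 -0.11474559  0.34819464]
scene px [305. 201.] top 0.121 xy 0.5686 -0.1150 R 0.0289
scene px [331. 236.] top 0.103 xy 0.5850 0.0752 R 0.0269
scene px [371. 274.] top 0.103 xy 0.5924 0.2778 R 0.0458
scene px [340. 287.] top 0.137 xy 0.6884 0.2869 R 0.0030
scene px [398. 302.] top 0.143 xy 0.6062 0.3880 R 0.0022
top px [198. 201.] top 0.101 xy 0.5930 0.2769 R 0.0455
top px [278. 208.] top 0.101 xy 0.5837 0.0731 R 0.0245
S 0.16 [ 0.57238192 -0.11000197  0.16644596] 18 0.1588559678235147
S 0.18 [ 0.57323015 -0.10855313  0.18103292] 38 0.17017681404430654
S 0.2 [ 0.57490105 -0.10818475  0.19910248] 44 0.1907098919545148
S 0.22 [ 0.57138725 -0.11271612  0.21685288] 36 0.2100223082847214
S 0.24 [ 0.57131606 -0.11288551  0.24028831] 17 0.23087036284931342
S 0.26 [ 0.57176444 -0.11287106  0.2607775 ] 18 0.2512845483524314
S 0.28 [ 0.57175441 -0.11409759  0.27840128] 14 0.27004918875596057
S 0.3 [ 0.57310737 -0.11149009  0.30456007] 22 0.2902097050613637
S 0.32 [ 0.57557411 -0.10846758  0.32429351] 51 0.31120008875702193
```

```bash
python3 -m creep '[{"x":0,"y":-0.001,"z":-0.03,"spin":0},{"x":0,"y":-0.001,"z":-0.06,"spin":0},{"x":0,"y":-0.001,"z":-0.09,"spin":0},{"x":0,"y":-0.001,"z":-0.115,"spin":0},{"x":0,"y":-0.001,"z":-0.128,"spin":0},{"x":0,"y":-0.001,"z":-0.133,"spin":0},{"x":0,"y":-0.001,"z":-0.137,"spin":0},{"x":0,"y":-0.001,"z":-0.139,"spin":0},{"x":0,"y":-0.001,"z":-0.139,"spin":0}]'
```

```text
time: 23.5
ee_pos: [0.5719, -0.1177, 0.2116]
eef_rot: [0.884, -0.468, 0.001, -0.001]
ft_force: [-2.3, 1.1, 9.7]
width: 0.0176
```

Contact at the floor. Draw up to the mouth (about 97 mm) and push down again.

```bash
python3 -m creep '[{"x":0,"y":0,"z":0.04,"spin":0},{"x":0,"y":0,"z":0.08,"spin":0},{"x":0,"y":0,"z":0.098,"spin":0},{"x":0,"y":0,"z":0.098,"spin":0},{"x":0,"y":0,"z":0.098,"spin":0},{"x":0,"y":0,"z":0.098,"spin":0}]' && python3 -m creep '[{"x":0,"y":0,"z":-0.04,"spin":0},{"x":0,"y":0,"z":-0.08,"spin":0},{"x":0,"y":0,"z":-0.092,"spin":0},{"x":0,"y":0,"z":-0.096,"spin":0},{"x":0,"y":0,"z":-0.099,"spin":0},{"x":0,"y":0,"z":-0.100,"spin":0},{"x":0,"y":0,"z":-0.100,"spin":0}]' && python3 -m creep '[{"x":0,"y":0,"z":0.05,"spin":0},{"x":0,"y":0,"z":0.1,"spin":0},{"x":0,"y":0,"z":0.14,"spin":0},{"x":0,"y":0,"z":0.15,"spin":0},{"x":0.021,"y":0.3935,"z":0.15,"spin":0},{"x":0.021,"y":0.3935,"z":0.15,"spin":0},{"x":0.021,"y":0.3935,"z":0.15,"spin":0},{"x":0.021,"y":0.3935,"z":0.15,"spin":0},{"x":0.021,"y":0.3935,"z":0.15,"spin":0},{"x":0.021,"y":0.3935,"z":0.15,"spin":0},{"x":0.021,"y":0.3935,"z":0.15,"spin":0},{"x":0.021,"y":0.3935,"z":0.15,"spin":0}]'&& python3 -m creep '[{"x":0,"y":0,"z":0,"spin":0},{"x":0,"y":0,"z":0,"spin":0}]' ; python3 - <<'E'
from h import *
print(r.read_state()['ee_pos'])
c=cam('scene');S=cloud(c);cups(c,S);c=cam('top');cups(c,cloud(c))
k=(S[...,2]>.12)&(abs(S[...,0]-.594)<.04)&(abs(S[...,1]-.276)<.04)
for h in np.arange(.14,.34,.02):
    kk=k&(abs(S[...,2]-h)<.01)
    if kk.any(): print('S',h.round(2),np.median(S[kk],0),kk.sum(),S[kk][:,2].min())
E
```

```text
time: 24.25
ee_pos: [0.5705, -0.1173, 0.3062]
eef_rot: [0.884, -0.468, -0.001, 0.0]
ft_force: [0.1, -0.1, 0.6]
width: 0.0173
time: 25.12
ee_pos: [0.5727, -0.1176, 0.2113]
eef_rot: [0.884, -0.467, 0.002, -0.002]
ft_force: [-3.5, 2.5, 16.7]
width: 0.0172
time: 26.62
ee_pos: [0.5918, 0.277, 0.3569]
eef_rot: [0.884, -0.467, 0.0, 0.001]
ft_force: [-0.2, -0.6, -1.4]
width: 0.0175
time: 26.88
ee_pos: [0.5924, 0.2738, 0.3581]
eef_rot: [0.883, -0.469, 0.0, -0.0]
ft_force: [0.3, -0.1, -0.3]
width: 0.0174
[0.5924284  0.27381432 0.35811712]
scene px [305. 201.] top 0.122 xy 0.5715 -0.1174 R 0.0264
scene px [331. 236.] top 0.102 xy 0.5840 0.0741 R 0.0261
scene px [371. 274.] top 0.103 xy 0.5938 0.2763 R 0.0457
scene px [340. 287.] top 0.136 xy 0.6885 0.2869 R 0.0028
scene px [398. 302.] top 0.143 xy 0.6066 0.3884 R 0.0022
top px [196. 202.] top 0.101 xy 0.5931 0.2766 R 0.0451
top px [278. 207.] top 0.101 xy 0.5841 0.0731 R 0.0248
top px [356. 211.] top 0.121 xy 0.5712 -0.1159 R 0.0252
S 0.16 [0.59658719 0.27423775 0.16904534] 1 0.16904534044343217
S 0.18 [0.59661864 0.27942493 0.18210435] 56 0.17057157778618046
S 0.2 [0.59644685 0.28060124 0.19980177] 65 0.19002188979229875
S 0.22 [0.59431355 0.2770955  0.2237245 ] 93 0.21026927360337455
S 0.24 [0.59273167 0.27484889 0.23941644] 21 0.23028025472586655
S 0.26 [0.59294997 0.27585965 0.25890641] 25 0.25036965665844824
S 0.28 [0.59241085 0.27483137 0.27832784] 25 0.27111422920505357
S 0.3 [0.59259945 0.27525104 0.30072965] 23 0.29127830501230506
S 0.32 [0.59609286 0.2788658  0.32141702] 57 0.3105384000154333
```

```bash
python3 -m creep '[{"x":0.0018,"y":0.003,"z":0,"spin":0},{"x":0.0018,"y":0.003,"z":-0.03,"spin":0},{"x":0.0018,"y":0.003,"z":-0.06,"spin":0},{"x":0.0018,"y":0.003,"z":-0.08,"spin":0},{"x":0.0018,"y":0.003,"z":-0.09,"spin":0},{"x":0.0018,"y":0.003,"z":-0.1,"spin":0},{"x":0.0018,"y":0.003,"z":-0.11,"spin":0},{"x":0.0018,"y":0.003,"z":-0.11,"spin":0}]'
```

```text
time: 27.98
ee_pos: [0.5937, 0.2789, 0.247]
eef_rot: [0.884, -0.468, 0.0, 0.0]
ft_force: [0.6, 0.2, -0.8]
width: 0.0172
```

Inside the neck (tip at about 0.055) with no contact. Continue.

```bash
python3 -m creep '[{"x":0,"y":-0.001,"z":-0.012,"spin":0},{"x":0,"y":-0.001,"z":-0.024,"spin":0},{"x":0,"y":-0.001,"z":-0.036,"spin":0},{"x":0,"y":-0.001,"z":-0.044,"spin":0},{"x":0,"y":-0.001,"z":-0.05,"spin":0},{"x":0,"y":-0.001,"z":-0.052,"spin":0},{"x":0,"y":-0.001,"z":-0.052,"spin":0}]'
```

```text
time: 28.85
ee_pos: [0.5944, 0.2782, 0.1974]
eef_rot: [0.884, -0.468, 0.001, -0.001]
ft_force: [-1.3, -0.2, 9.8]
width: 0.0172
```

```bash
python3 -m creep '[{"x":0,"y":0,"z":0.001,"spin":0},{"x":0,"y":0,"z":0.001,"spin":0},{"x":0,"y":0,"z":0.001,"spin":0},{"x":0,"y":0,"z":0.001,"spin":0},{"x":0,"y":0,"z":0.03,"spin":0},{"x":0,"y":0,"z":0.06,"spin":0},{"x":0,"y":0,"z":0.1,"spin":0},{"x":0,"y":0,"z":0.1,"spin":0}]' 0.05 && python3 -m creep '[{"x":-0.01,"y":-0.205,"z":0,"spin":0},{"x":-0.01,"y":-0.205,"z":0,"spin":0},{"x":-0.01,"y":-0.205,"z":0,"spin":0},{"x":-0.01,"y":-0.205,"z":0,"spin":0},{"x":-0.01,"y":-0.205,"z":0,"spin":0},{"x":-0.01,"y":-0.205,"z":-0.11,"spin":0},{"x":-0.01,"y":-0.205,"z":-0.11,"spin":0},{"x":-0.01,"y":-0.205,"z":-0.11,"spin":0}]' 0.075 ; python3 - <<'E'
from h import *
print(r.read_state()['ee_pos'])
c=cam('top');cups(c,cloud(c));c=cam('scene','s5.png');S=cloud(c);cups(c,S)
k=(S[...,2]>.12)&(abs(S[...,0]-.594)<.04)&(abs(S[...,1]-.276)<.04)
print('brush top',np.nanmax(S[k][:,2]));
for h in np.arange(.14,.24,.02):
    kk=k&(abs(S[...,2]-h)<.01)
    if kk.any(): print('S',h.round(2),np.median(S[kk],0),kk.sum())
E
```

```text
time: 29.85
ee_pos: [0.595, 0.2782, 0.2989]
eef_rot: [0.884, -0.468, 0.001, -0.002]
ft_force: [0.5, -0.5, -0.3]
width: 0.05
time: 30.85
ee_pos: [0.5816, 0.0753, 0.1821]
eef_rot: [0.885, -0.466, -0.002, 0.002]
ft_force: [-0.8, -0.1, 1.2]
width: 0.0751
[0.58161914 0.07530117 0.18207863]
top px [192. 192.] top 0.101 xy 0.6290 0.2838 R 0.0230
top px [192. 214.] top 0.101 xy 0.5809 0.2841 R 0.0414
top px [356. 212.] top 0.121 xy 0.5712 -0.1156 R 0.0250
top px [285. 211.] top 0.100 xy 0.5767 0.0543 R 0.0130
scene px [305. 202.] top 0.121 xy 0.5730 -0.1155 R 0.0257
scene px [331. 236.] top 0.102 xy 0.5836 0.0735 R 0.0267
scene px [371. 274.] top 0.128 xy 0.5922 0.2803 R 0.0054
scene px [340. 287.] top 0.136 xy 0.6882 0.2864 R 0.0027
scene px [398. 302.] top 0.143 xy 0.6044 0.3895 R 0.0039
brush top 0.2343967232958342
S 0.14 [0.59365893 0.27808288 0.13934094] 15
S 0.16 [0.59775397 0.28142503 0.16221623] 43
S 0.18 [0.59777092 0.28181346 0.18002482] 49
S 0.2 [0.59829869 0.2820244  0.19990894] 55
S 0.22 [0.5979407  0.28132609 0.22078048] 62
```

Brush is home (top at 0.234, as at the start). Take the mid cup.

```bash
python3 -m creep '[{"x":0.0025,"y":-0.002,"z":0,"spin":0},{"x":0.0025,"y":-0.002,"z":-0.03,"spin":0},{"x":0.0025,"y":-0.002,"z":-0.06,"spin":0},{"x":0.0025,"y":-0.002,"z":-0.09,"spin":0},{"x":0.0025,"y":-0.002,"z":-0.107,"spin":0},{"x":0.0025,"y":-0.002,"z":-0.107,"spin":0}]' && python3 -m creep '[{"x":0,"y":0,"z":0,"spin":0},{"x":0,"y":0,"z":0,"spin":0},{"x":0,"y":0,"z":0,"spin":0},{"x":0,"y":0,"z":0,"spin":0},{"x":0,"y":0,"z":0,"spin":0},{"x":0,"y":0,"z":0.03,"spin":0},{"x":0,"y":0,"z":0.06,"spin":0},{"x":0,"y":0,"z":0.09,"spin":0},{"x":0,"y":0,"z":0.09,"spin":0},{"x":0,"y":0,"z":0.09,"spin":0}]' 0.04 20
```

```text
time: 31.7
ee_pos: [0.5864, 0.071, 0.0786]
eef_rot: [0.884, -0.468, -0.0, 0.0]
ft_force: [0.7, 0.3, 0.1]
width: 0.0751
time: 32.95
ee_pos: [0.5856, 0.071, 0.1672]
eef_rot: [0.884, -0.467, -0.001, 0.001]
ft_force: [0.6, 0.5, -4.1]
width: 0.0501
```

```bash
python3 -m creep '[{"x":-0.1685,"y":0.0975,"z":0,"spin":0},{"x":-0.1685,"y":0.0975,"z":0,"spin":0},{"x":-0.1685,"y":0.0975,"z":0,"spin":0},{"x":-0.1685,"y":0.0975,"z":0,"spin":0},{"x":-0.1685,"y":0.0975,"z":0,"spin":0},{"x":-0.1685,"y":0.0975,"z":-0.04,"spin":0},{"x":-0.1685,"y":0.0975,"z":-0.07,"spin":0},{"x":-0.1685,"y":0.0975,"z":-0.085,"spin":0},{"x":-0.1685,"y":0.0975,"z":-0.089,"spin":0},{"x":-0.1685,"y":0.0975,"z":-0.091,"spin":0},{"x":-0.1685,"y":0.0975,"z":-0.091,"spin":0}]'
```

```text
time: 34.33
ee_pos: [0.4183, 0.1688, 0.0782]
eef_rot: [0.884, -0.468, 0.0, -0.001]
ft_force: [0.6, -0.6, -2.6]
width: 0.0503
```

```bash
python3 -m creep '[{"x":0,"y":0,"z":-0.002,"spin":0},{"x":0,"y":0,"z":-0.004,"spin":0},{"x":0,"y":0,"z":-0.005,"spin":0},{"x":0,"y":0,"z":-0.005,"spin":0}]'
```

```text
time: 34.83
ee_pos: [0.419, 0.1694, 0.0745]
eef_rot: [0.884, -0.468, 0.0, -0.001]
ft_force: [-6.1, -2.5, 23.3]
width: 0.0501
```

```bash
python3 -m creep '[{"x":0,"y":0,"z":0.002,"spin":0},{"x":0,"y":0,"z":0.002,"spin":0}]' && python3 -m creep '[{"x":0,"y":0,"z":0,"spin":0},{"x":0,"y":0,"z":0,"spin":0},{"x":0,"y":0,"z":0,"spin":0},{"x":0,"y":0,"z":0.03,"spin":0},{"x":0,"y":0,"z":0.07,"spin":0},{"x":0,"y":0,"z":0.12,"spin":0},{"x":0,"y":0,"z":0.12,"spin":0}]' 0.075 && python3 -m creep '[{"x":0.153,"y":-0.286,"z":0,"spin":0},{"x":0.153,"y":-0.286,"z":0,"spin":0},{"x":0.153,"y":-0.286,"z":0,"spin":0},{"x":0.153,"y":-0.286,"z":0,"spin":0},{"x":0.153,"y":-0.286,"z":0,"spin":0},{"x":0.153,"y":-0.286,"z":0,"spin":0},{"x":0.153,"y":-0.286,"z":0,"spin":0},{"x":0.153,"y":-0.286,"z":0,"spin":0}]'; python3 - <<'E'
from h import *
print(r.read_state()['ee_pos'])
c=cam('top');cups(c,cloud(c));c=cam('scene','s6.png');S=cloud(c);cups(c,S)
E
```

```text
time: 35.08
ee_pos: [0.4178, 0.1686, 0.0746]
eef_rot: [0.884, -0.467, 0.0, -0.0]
ft_force: [0.0, -2.1, 3.5]
width: 0.0501
time: 35.95
ee_pos: [0.4195, 0.1694, 0.1978]
eef_rot: [0.884, -0.468, 0.001, -0.003]
ft_force: [0.4, -0.6, -0.5]
width: 0.0752
time: 36.95
ee_pos: [0.5705, -0.1156, 0.1942]
eef_rot: [0.884, -0.467, -0.0, -0.0]
ft_force: [0.3, -0.0, -0.1]
width: 0.0751
[ 0.570465   -0.1156489   0.19415294]
top px [197. 192.] top 0.100 xy 0.6124 0.2722 R 0.0380
top px [197. 212.] top 0.101 xy 0.5856 0.2782 R 0.0430
top px [237. 277.] top 0.097 xy 0.4169 0.1683 R 0.0249
scene px [305. 201.] top 0.122 xy 0.5712 -0.1160 R 0.0266
scene px [398. 238.] top 0.098 xy 0.4169 0.1690 R 0.0265
scene px [371. 274.] top 0.130 xy 0.5920 0.2801 R 0.0054
scene px [340. 287.] top 0.136 xy 0.6890 0.2875 R 0.0027
scene px [398. 302.] top 0.143 xy 0.6063 0.3879 R 0.0021
```

```bash
python3 -m creep '[{"x":0.0008,"y":-0.0003,"z":-0.03,"spin":0},{"x":0.0008,"y":-0.0003,"z":-0.06,"spin":0},{"x":0.0008,"y":-0.0003,"z":-0.09,"spin":0},{"x":0.0008,"y":-0.0003,"z":-0.103,"spin":0},{"x":0.0008,"y":-0.0003,"z":-0.103,"spin":0}]' && python3 -m creep '[{"x":0,"y":0,"z":0,"spin":0},{"x":0,"y":0,"z":0,"spin":0},{"x":0,"y":0,"z":0,"spin":0},{"x":0,"y":0,"z":0,"spin":0},{"x":0,"y":0,"z":0,"spin":0},{"x":0,"y":0,"z":0.03,"spin":0},{"x":0,"y":0,"z":0.06,"spin":0},{"x":0,"y":0,"z":0.09,"spin":0},{"x":0,"y":0,"z":0.12,"spin":0},{"x":0,"y":0,"z":0.12,"spin":0},{"x":0,"y":0,"z":0.12,"spin":0}]' 0.04 20
```

```text
time: 37.67
ee_pos: [0.5714, -0.1171, 0.0915]
eef_rot: [0.884, -0.467, -0.0, 0.0]
ft_force: [0.7, -0.6, -0.0]
width: 0.0752
time: 39.05
ee_pos: [0.571, -0.1176, 0.2104]
eef_rot: [0.884, -0.467, -0.001, 0.0]
ft_force: [-0.9, -0.1, -1.9]
width: 0.0496
```

```bash
python3 -m creep '[{"x":-0.134,"y":0.394,"z":0,"spin":0},{"x":-0.134,"y":0.394,"z":0,"spin":0},{"x":-0.134,"y":0.394,"z":0,"spin":0},{"x":-0.134,"y":0.394,"z":0,"spin":0},{"x":-0.134,"y":0.394,"z":0,"spin":0},{"x":-0.134,"y":0.394,"z":0,"spin":0},{"x":-0.134,"y":0.394,"z":0,"spin":0},{"x":-0.134,"y":0.394,"z":0,"spin":0},{"x":-0.134,"y":0.394,"z":0,"spin":0}]' && python3 -m creep '[{"x":0,"y":0,"z":-0.03,"spin":0},{"x":0,"y":0,"z":-0.06,"spin":0},{"x":0,"y":0,"z":-0.09,"spin":0},{"x":0,"y":0,"z":-0.108,"spin":0},{"x":0,"y":0,"z":-0.115,"spin":0},{"x":0,"y":0,"z":-0.115,"spin":0},{"x":0,"y":0,"z":-0.115,"spin":0}]'
```

```text
time: 40.17
ee_pos: [0.4375, 0.2752, 0.2106]
eef_rot: [0.884, -0.468, 0.0, 0.001]
ft_force: [0.7, -0.3, -1.3]
width: 0.0494
time: 41.05
ee_pos: [0.4381, 0.2765, 0.0974]
eef_rot: [0.884, -0.468, 0.0, -0.001]
ft_force: [-0.4, 1.3, -1.6]
width: 0.0496
```

```bash
python3 -m creep '[{"x":0,"y":0,"z":-0.004,"spin":0},{"x":0,"y":0,"z":-0.006,"spin":0},{"x":0,"y":0,"z":-0.008,"spin":0},{"x":0,"y":0,"z":-0.0085,"spin":0},{"x":0,"y":0,"z":-0.0085,"spin":0}]'
```

```text
time: 41.68
ee_pos: [0.4376, 0.2762, 0.088]
eef_rot: [0.884, -0.468, 0.0, 0.0]
ft_force: [0.1, -0.5, -1.6]
width: 0.0495
```

```bash
python3 -m creep '[{"x":0,"y":0,"z":-0.001,"spin":0},{"x":0,"y":0,"z":-0.0015,"spin":0},{"x":0,"y":0,"z":-0.0015,"spin":0}]' && python3 -m creep '[{"x":0,"y":0,"z":0,"spin":0},{"x":0,"y":0,"z":0,"spin":0},{"x":0,"y":0,"z":0,"spin":0},{"x":0,"y":0,"z":0.04,"spin":0},{"x":0,"y":0,"z":0.08,"spin":0},{"x":0,"y":0,"z":0.13,"spin":0},{"x":0,"y":0,"z":0.18,"spin":0},{"x":0,"y":-0.2,"z":0.2,"spin":0},{"x":0,"y":-0.2,"z":0.2,"spin":0},{"x":0,"y":-0.2,"z":0.2,"spin":0},{"x":0,"y":-0.2,"z":0.2,"spin":0}]' 0.075; python3 - <<'E'
from h import *
c=cam('top','t9.png');cups(c,cloud(c));c=cam('scene','s9.png');S=cloud(c);cups(c,S)
k=(S[...,2]>.12)&(abs(S[...,0]-.594)<.04)&(abs(S[...,1]-.276)<.04)
print('brush top',np.nanmax(S[k][:,2]))
E
```

```text
time: 42.05
ee_pos: [0.438, 0.2765, 0.0878]
eef_rot: [0.884, -0.468, -0.0, -0.001]
ft_force: [-5.4, -3.3, 15.9]
width: 0.0496
time: 43.42
ee_pos: [0.4379, 0.0724, 0.2869]
eef_rot: [0.883, -0.47, -0.001, -0.001]
ft_force: [0.8, 1.2, -0.0]
width: 0.0751
top px [196. 201.] top 0.101 xy 0.5936 0.2752 R 0.0452
scene px [398. 238.] top 0.098 xy 0.4175 0.1685 R 0.0258
scene px [418. 259.] top 0.118 xy 0.4379 0.2783 R 0.0262
scene px [371. 274.] top 0.130 xy 0.5922 0.2803 R 0.0059
scene px [340. 287.] top 0.137 xy 0.6885 0.2871 R 0.0026
scene px [398. 302.] top 0.142 xy 0.6064 0.3883 R 0.0019
brush top 0.23580708944965179
```

View pics/s9.png

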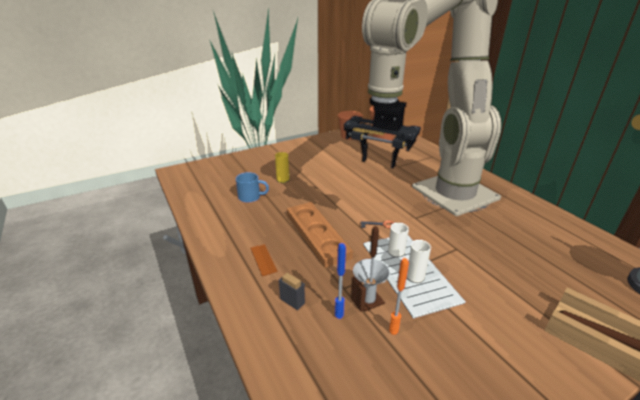

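View pics/t9.png

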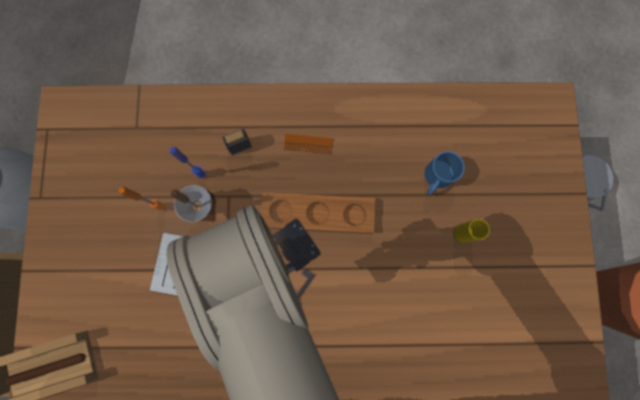

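Both cups stand upright on the board, at (399,240) and (419,260) in the scene view. The brush is in the funnel and the bystanders are unmoved. One more check after a short wait, then I hand in.

```bash
python3 -m creep '[{"x":0,"y":0,"z":0,"spin":0},{"x":0,"y":0,"z":0,"spin":0},{"x":0,"y":0,"z":0,"spin":0},{"x":0,"y":0,"z":0,"spin":0},{"x":0,"y":0,"z":0,"spin":0},{"x":0,"y":0,"z":0,"spin":0},{"x":0,"y":0,"z":0,"spin":0},{"x":0,"y":0,"z":0,"spin":0}]'; python3 - <<'E'
from h import *
c=cam('scene');cups(c,cloud(c))
print(r.close_job())
E
```

```text
time: 44.52
ee_pos: [0.4376, 0.0762, 0.2866]
eef_rot: [0.884, -0.468, 0.0, 0.0]
ft_force: [-0.5, 0.1, 0.3]
width: 0.0747
scene px [398. 238.] top 0.098 xy 0.4176 0.1690 R 0.0266
scene px [418. 259.] top 0.118 xy 0.4379 0.2765 R 0.0268
scene px [371. 274.] top 0.128 xy 0.5920 0.2800 R 0.0055
scene px [340. 287.] top 0.136 xy 0.6886 0.2871 R 0.0029
scene px [398. 302.] top 0.142 xy 0.6051 0.3902 R 0.0044
the job is handed in; nothing more can be done
None
```

The job is done and handed in at about 44.5 s. Only two measures were there, the middle and the tall one.

**What I did:** I stood both measures in the wash block and brushed the middle one, then the tall one. Each got a push to the floor (10–17 N felt), a draw up to about 3–5 mm below the mouth, and a second push to the floor. The brush went back into the funnel head down until it touched the floor, and then both measures went onto the draining board.

**Last checks:**
- **Measures:** both stand upright on the board. In the scene camera their tops read 0.098 and 0.118 m, where 0.096 and 0.116 m were expected, and they stayed put over a one-second wait.
- **Brush:** its top reads 0.236 m, the same as before I picked it up.
- **Bystanders and look-alikes:** they looked unmoved in the final pictures. The arm hid the key from the top camera, so only the scene view covers it.
- **Knock:** I never saw a measure get knocked aside.
- **Forces and errors:** the highest wrist force I read was about 24 N. One early move was refused for a missing "spin" value and had no effect. No check failed.

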